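Lay out a line-care set in order along the dishes

TASK

Lay out the line-care set along the row of four metal dishes, one thing centred on each dish and standing or lying as it does now: the steel cup on the end dish beside the yellow sharps box, and the tall spray bottle on the dish at the opposite end, beside the white box. Of the two dishes between them, the little blue clamp goes on the one next to the cup and the small white bottle on the one next to the spray.

Things in the scene. Friction and masses are not known exactly. Their poses are not given: they have to be found in the camera images.
- cup_centre (a point): centre (half-way up, on the axis) of the plain round steel cup, open at the top, empty, standing on the table: 66 mm across the rim, narrower at the foot (about 52 mm), 42 mm high, wall about 2 mm. Its z axis points up. 60 g nominal.
- clamp_centre (a point): centre (half-way up) of the small dark blue plastic pinch clamp lying flat on the table: 12 mm along its x axis, 30 mm along its y axis, 12 mm high; grip it across its 12 mm. Its z axis points up. 20 g nominal.
- bottle_centre (a point): centre (half-way up, on the axis) of the small white round bottle with a wide screw cap, upright: body 30 mm across up to 40 mm, cap 24 mm across, 55 mm high in all. Its z axis points up. 50 g nominal.
- spray_centre (a point): centre (half-way up, on the axis) of the tall white spray bottle with a blue pump head, upright: round body 44 mm across, 136 mm high in all; the body is straight from the foot to 85 mm up, then shoulders in to a round collar 24 mm across (104 to 118 mm up) and the pump head 18 mm across (118 to 136 mm up). The pump leaves little room under a gripper that holds the body; the fixed collar can be gripped from above instead. Its z axis points up. 150 g nominal.
- dish_1: leftmost (as the robot sees it) of four identical shallow square metal dishes in a row on a 8 mm thick grey board. Fixed. 90 x 90 mm outside, with a rim 4 mm thick whose top is 7 mm above the dish's underside; the inner floor is 82 x 82 mm, 4 mm above the underside (so 12 mm above the table). Origin: centre of the underside. x axis: away from the robot across the row; y axis: along the row, to the robot's left.
- dish_2: second from the left of four identical shallow square metal dishes in a row on a 8 mm thick grey board. Fixed. 90 x 90 mm outside, with a rim 4 mm thick whose top is 7 mm above the dish's underside; the inner floor is 82 x 82 mm, 4 mm above the underside (so 12 mm above the table). Origin: centre of the underside. x axis: away from the robot across the row; y axis: along the row, to the robot's left.
- dish_3: third from the left of four identical shallow square metal dishes in a row on a 8 mm thick grey board. Fixed. 90 x 90 mm outside, with a rim 4 mm thick whose top is 7 mm above the dish's underside; the inner floor is 82 x 82 mm, 4 mm above the underside (so 12 mm above the table). Origin: centre of the underside. x axis: away from the robot across the row; y axis: along the row, to the robot's left.
- dish_4: rightmost of four identical shallow square metal dishes in a row on a 8 mm thick grey board. Fixed. 90 x 90 mm outside, with a rim 4 mm thick whose top is 7 mm above the dish's underside; the inner floor is 82 x 82 mm, 4 mm above the underside (so 12 mm above the table). Origin: centre of the underside. x axis: away from the robot across the row; y axis: along the row, to the robot's left.
- sharps_box: yellow box with a red lid (96 x 117 mm, 155 mm high) that stands just beyond one end of the row of dishes, at some starts the left end, at others the right; its centre is about 165 mm from the centre of the end dish beside it. A smaller white box stands at the other end. Both fixed. Origin: centre of the underside, on the table.
- white_box: white box with rounded edges (81 x 77 mm, 76 mm high), fixed, beyond the other end of the row of dishes, about 165 mm from the centre of the end dish beside it. Origin: centre of the underside.

How it is judged:
At the end, for the whole second after the job is handed in: Counting from the sharps box, cup, clamp, small bottle and spray bottle stand on the first to fourth dish, each centre within 15 mm (horizontally) of its dish's centre, on the dish's floor (at most 6 mm high), upright within 0.12 rad, at rest (((horizontal distance between sharps_box and dish_1 below 0.25 m and horizontal distance between cup_centre and dish_1 below 0.015 m and horizontal distance between clamp_centre and dish_2 below 0.015 m and horizontal distance between bottle_centre and dish_3 below 0.015 m and horizontal distance between spray_centre and dish_4 below 0.015 m) or (horizontal distance between sharps_box and dish_4 below 0.25 m and horizontal distance between cup_centre and dish_4 below 0.015 m and horizontal distance between clamp_centre and dish_3 below 0.015 m and horizontal distance between bottle_centre and dish_2 below 0.015 m and horizontal distance between spray_centre and dish_1 below 0.015 m)) and height (world z) of cup_centre below 0.039 m and angle between each of cup_centre, clamp_centre, bottle_centre, spray_centre's own z axis and vertical below 0.12 rad and linear speed of each of cup, clamp, bottle, spray below 0.02 m/s and height (world z) of clamp_centre below 0.024 m and height (world z) of bottle_centre below 0.0455 m and height (world z) of spray_centre below 0.086 m); the robot touches nothing.
It also fails if it takes over 112 s, if anything falls off the work surface, if the arm or the gripper's body presses on something with over 40 N, if the wrist force passes 120 N, or if a joint passes its speed limit or range.

ROBOT

A 6-joint arm with a two-finger parallel gripper is mounted at the origin on a cart in front of the work surface, level with it; the furniture and walls round the work are solid. World frame = base frame: x ahead of the robot, y to its left, z up, the work surface at z = 0. Lengths are in m, angles in rad, forces in N, time in s.
With the tool pointing down it reaches from about 0.35 to 0.925 m from the base axis. Payload 6.4 kg.
Tool frame: the origin (TCP) lies midway between the tips of the shut fingers; the grasp point (between the pads) lies r.grip_depth behind it (r.grip_depth is the distance from the TCP to the grasp point, in m); z points along the fingers, y is the direction in which the jaws open and shut (so a half turn about z gives the same grasp; the last joint's range is limited). The gripper opens to 94 mm and grips with 3 to 60 N. Pads are 16 mm wide; open, the fingers measure 119 mm over their backs; the gripper's body (75 mm by 177 mm) begins 78 mm behind the grasp point.
Start: joints at [1.091, 0.245, 1.558, -0, 1.339, -0.174], TCP at [0.196, 0.62, 0.205] pointing down, gripper open.
Joint ranges: [-3.13, 3.13], [-1.02, 2.26], [0.13, 2.54], [-0.95, 4.09], [0.21, 2.88], [-2.74, 2.74]. Speed limits (rad/s): [2.57, 2.57, 3.14, 3.14, 3.14, 3.14].

INTERFACE

Orientations are given as [roll, pitch, yaw] about the fixed x, y, z axes, in that order (R = Rz(yaw) Ry(pitch) Rx(roll)).
In Python, from bench import r gives the robot as it stands.
- The arm moves only by the tool move_arm, never from a script. Its arguments are lists of equal length, an entry for each row: "slide": the shift along the tool's x, y, z in m, a list of three; "turn": the turn, a rotation vector about the tool's x, y, z in degrees, a list of three; "claw": the closure in counts, from 0 (fully open) to 255 (shut). A call has 1 to 10 rows; each row shifts and turns the commanded pose from where the row before left it, along the tool's axes as they then stand; what a row does not reach is not made up. A row lasts 1/10 s, in which the tool goes at most 50 mm and 8.59 degrees, less where a joint would pass 70% of its speed; a pose out of reach is approached as far as the arm can. A call with a gripper value outside its range is refused whole. The fingers move at their own pace and stop on an object; "squeeze" is the grip in N (left out, the last holds). Time passes only in rows, so rows that do not move let the fingers close. It gives the time, the measured TCP pose, the force and the opening at its end, in the units of the state.
- r.read_state(): the state, without advancing time (a new reading comes with each control period).
- r.grab_frame(name): name is "scene" or "top" or "wrist"; returns a dict with "frame" (480x640x3 uint8, blue, green, red), "fx", "fy", "cx", "cy" (pixels), "k1" (the pictures are not rectified: a ray, as slopes to the right and down, at radius r is drawn at 1 + k1 r^2 times it, then the intrinsics apply), "extrinsics" (4x4, takes a point from camera to world coordinates); the wrist camera has in their place "T_tool_cam" (4x4, takes a point from camera to tool coordinates, whose origin is the TCP and whose axes are the flange's). Camera axes: x right, y down, z forward; pixel columns grow to the right and rows downward; lengths in m; the calibration is good to about 2 mm. A picture is of the moment at which its call begins: read the wrist's pose just before it. There is no depth.
- r.finish_job(): hands the job in, once; it reports no verdict.
The state is a dict: "time_s": time; "qpos": joint angles; "qvel": joint speeds; "joint_efforts": joint torques, N m; "eef_pos": TCP position; "ee_rot": TCP orientation; "contact_force": force on the tool from outside, world axes, zero at the start; "ft_torque": the same for the moment, N m; "opening": finger opening in m.
Only numpy, scipy, OpenCV 4.12 (cv2) and the standard library are available. Lean on these libraries where they do the work, as an engineer would, in place of code of your own. Each camera call takes 0.05 s, during which the arm holds its last target. There are 200 camera calls.

## Working session

There is one attempt and no reset: what is moved stays moved. The work goes in short steps, Python scripts to look and compute and a tool call to move; the robot and the scene stay as the last step left them, time stands still between calls to the robot, and variables do not carry over. Pictures are saved under pics/ and viewed, about 12 in all and at most 16, crops included, and the job is handed in when it is done.

Besides the shell and the picture viewer there is one more tool, called after "Call:" in YAML: its name, and indented under it one key for each argument. move_arm: Moves the arm, as the interface text tells. Its arguments: {"type":"object","properties":{"slide":{"type":"array","items":{"type":"array","items":{"type":"number"}}},"turn":{"type":"array","items":{"type":"array","items":{"type":"number"}}},"claw":{"type":"array","items":{"type":"number"}},"squeeze":{"type":"number"}},"required":["slide","turn","claw"]}

```bash
mkdir -p pics; ls; cat > h.py <<'E'
import numpy as np, cv2
from bench import r
from scipy.spatial.transform import Rotation as R
def Rm(st): return R.from_euler('xyz',st['ee_rot']).as_matrix()
def grab(n,save=None):
    st=r.read_state(); f=r.grab_frame(n)
    if 'extrinsics' in f: T=np.array(f['extrinsics'])
    else:
        W=np.eye(4); W[:3,:3]=Rm(st); W[:3,3]=st['eef_pos']; T=W@np.array(f['T_tool_cam'])
    f['T']=T
    if save: cv2.imwrite('pics/'+save,f['frame'])
    return f
def K(f): return np.array([[f['fx'],0,f['cx']],[0,f['fy'],f['cy']],[0,0,1.]]), np.array([f['k1'],0,0,0,0.])
def ray(f,u,v):
    k,d=K(f); p=cv2.undistortPoints(np.array([[[u,v]]],float),k,d)[0,0]
    return f['T'][:3,3], f['T'][:3,:3]@np.array([p[0],p[1],1.])
def onz(f,u,v,z):
    o,d=ray(f,u,v); return o+d*(z-o[2])/d[2]
def proj(f,P):
    k,d=K(f); Ti=np.linalg.inv(f['T']); 
    return cv2.projectPoints(np.array(P,float).reshape(-1,3),cv2.Rodrigues(Ti[:3,:3])[0],Ti[:3,3],k,d)[0][:,0]
E
python3 - <<'E'
from h import *
np.set_printoptions(precision=4,suppress=True)
st=r.read_state(); print(st, r.grip_depth)
print(Rm(st))
for n in ('scene','top','wrist'):
    f=grab(n,n+'0.png'); print(n,f['fx'],f['cx'],f['cy'],f['k1']); print(f['T'])
    if n=='wrist': print(np.array(f['T_tool_cam']))
E
```

```text
pics
{'time_s': 0.0, 'qpos': array([ 1.0909,  0.2458,  1.559 ,  0.    ,  1.3387, -0.1741]), 'qvel': array([ 0.0011,  0.001 , -0.    ,  0.0002, -0.0023, -0.0001]), 'joint_efforts': array([ -0.0018, -41.584 , -31.4601,   0.0684,   0.0332,  -0.0001]), 'eef_pos': array([0.1954, 0.6193, 0.2044]), 'ee_rot': array([-3.1398, -0.0004,  2.8358]), 'contact_force': array([-0.2532,  0.1903, -0.1498]), 'ft_torque': array([ 0.0466, -0.0042, -0.012 ]), 'opening': 0.0939731145424564} 0.0188
[[-0.9536  0.3011 -0.0009]
 [ 0.3011  0.9536 -0.0016]
 [ 0.0004 -0.0018 -1.    ]]
scene 599.6290337720645 300.1494481425566 233.798313041454 0.002837013620731892
[[ 0.8162 -0.259   0.5165 -0.0793]
 [-0.5776 -0.3932  0.7154 -0.93  ]
 [ 0.0178 -0.8822 -0.4705  0.6648]
 [ 0.      0.      0.      1.    ]]
top 520.921402294285 319.1344368528835 234.48388303581595 -0.09521087493346844
[[-0.0079 -0.9987  0.051   0.4814]
 [-0.9998  0.007  -0.017  -0.0497]
 [ 0.0166 -0.0512 -0.9986  1.4224]
 [ 0.      0.      0.      1.    ]]
wrist 380.39352989830195 319.67437560225744 234.12242820941844 -0.04931830035343034
[[ 0.3014  0.9217  0.244   0.1248]
 [ 0.9535 -0.2908 -0.0795  0.6415]
 [-0.0024  0.2566 -0.9665  0.3838]
 [ 0.      0.      0.      1.    ]]
[[-0.0004 -0.9664 -0.257   0.0741]
 [ 1.     -0.0002 -0.0007 -0.0005]
 [ 0.0007 -0.257   0.9664 -0.1793]
 [ 0.      0.      0.      1.    ]]
```

View pics/top0.png

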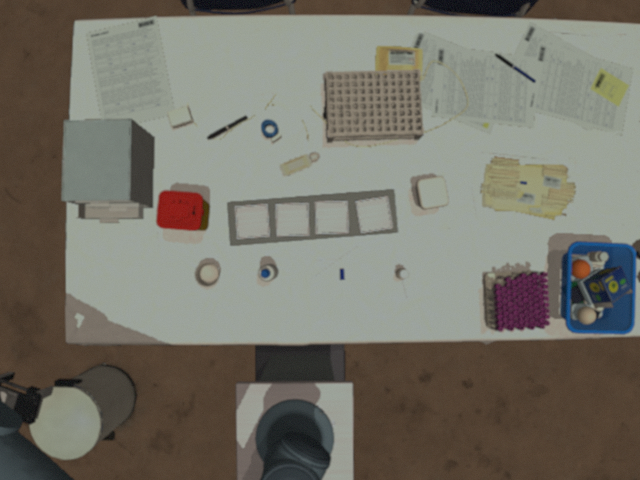

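View pics/scene0.png

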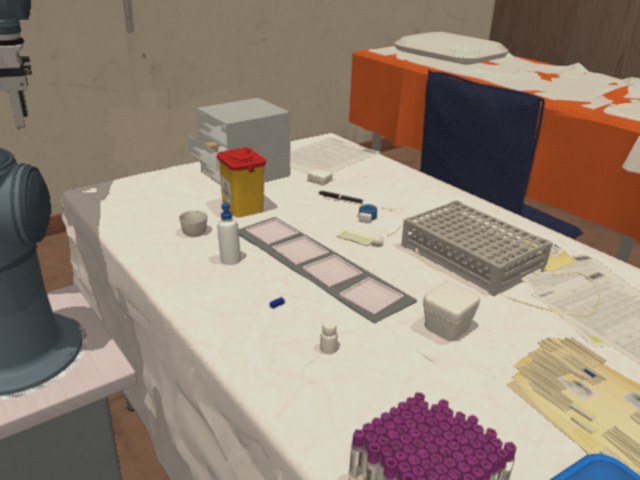

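The top view shows the red-lidded sharps box at (182,210) and the white box at (431,192). Dishes 1 to 4 are near (252,221), (293,218), (332,216) and (376,212). Cup (208,272), spray (267,271), clamp (342,273) and bottle (402,272) lie in front of them. The sharps box is on the left, so the order is cup → dish 1, clamp → 2, bottle → 3, spray → 4.

```bash
python3 - <<'E'
from h import *
np.set_printoptions(precision=4,suppress=True)
f=grab('top'); im=f['frame']; g=cv2.cvtColor(im,cv2.COLOR_BGR2GRAY)
# board by dark gray mask
m=np.zeros_like(g); m[185:250,220:402]=1
b=((g<130)&(m>0)).astype(np.uint8)
cs,h=cv2.findContours(b,cv2.RETR_CCOMP,cv2.CHAIN_APPROX_NONE)
c=max(cs,key=cv2.contourArea); rc=cv2.minAreaRect(c); print('board',rc,[onz(f,*p,0.008)[:2] for p in cv2.boxPoints(rc)])
for i,c in enumerate(cs):
    if cv2.contourArea(c)>500 and h[0][i][3]>=0:
        rc=cv2.minAreaRect(c); pts=[onz(f,*p,0.014)[:2] for p in cv2.boxPoints(rc)]
        print('dish',np.array(rc[0]),rc[1],onz(f,*rc[0],0.014)[:2],[np.linalg.norm(pts[k]-pts[k-1]) for k in range(4)])
for n,u,v,z in [('cup',208,272,.042),('spray',266,272,.136),('clamp',342,273,.012),('bot',402,272,.055)]:
    print(n,onz(f,u,v,z))
cv2.imwrite('pics/c1.png',cv2.resize(im[180:295,150:440],None,fx=2.7,fy=2.7,interpolation=cv2.INTER_CUBIC))
E
```

```text
board ((311.7473449707031, 216.9936981201172), (44.490055084228516, 168.4241485595703), 85.52510070800781) [array([0.6459, 0.1795]), array([ 0.6793, -0.2803]), array([ 0.5573, -0.2878]), array([0.5248, 0.1698])]
dish [252.066  220.9238] (34.48356628417969, 34.48357009887695) [0.5914 0.1078] [np.float64(0.09378507681594475), np.float64(0.09370935609931126), np.float64(0.09375774549715248), np.float64(0.0933575141089081)]
dish [292. 219.] (34.0, 34.0) [ 0.5959 -0.0005] [np.float64(0.09197920705102204), np.float64(0.09242758999762776), np.float64(0.09232187241270233), np.float64(0.0924674558820911)]
dish [331.666  216.9778] (34.38090896606445, 34.38091278076172) [ 0.6007 -0.1081] [np.float64(0.09354581910551678), np.float64(0.0935696945603522), np.float64(0.09369034357333801), np.float64(0.09321760852991223)]
dish [373.8648 214.1892] (34.52378845214844, 33.86619186401367) [ 0.6076 -0.2231] [np.float64(0.09403238459700479), np.float64(0.09283024108149875), np.float64(0.09431757579762652), np.float64(0.092507694519351)]
cup [0.4546 0.2218 0.042 ]
spray [0.4555 0.06   0.136 ]
clamp [ 0.4487 -0.1348  0.012 ]
bot [ 0.4508 -0.2905  0.055 ]
```

View pics/c1.png

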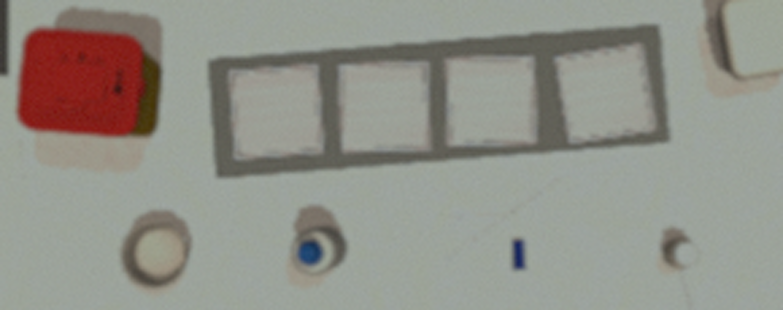

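The crop agrees: four dishes with uneven spacing, cup at left, spray head leaning outwards only through perspective, and the clamp lying roughly along world x. I'll set the yaw to 180° and go above the cup.

Call:
move_arm:
  slide:
    - [0, 0, -0.02]
    - [0, 0, -0.02]
    - [0, 0, -0.02]
    - [-0.025, -0.04, 0]
    - [-0.025, -0.04, 0]
    - [-0.025, -0.04, 0]
    - [-0.025, -0.04, 0]
    - [-0.025, -0.04, 0]
    - [-0.025, -0.04, 0]
    - [-0.025, -0.04, 0]
  turn:
    - [0, 0, -5.9]
    - [0, 0, -5.9]
    - [0, 0, -5.7]
    - [0, 0, 0]
    - [0, 0, 0]
    - [0, 0, 0]
    - [0, 0, 0]
    - [0, 0, 0]
    - [0, 0, 0]
    - [0, 0, 0]
  claw: [0, 0, 0, 0, 0, 0, 0, 0, 0, 0]

```text
time_s: 1.2
eef_pos: [0.3711, 0.3381, 0.2654]
ee_rot: [3.142, 0.0, -3.142]
contact_force: [0.8, -0.3, 1.2]
opening: 0.094
```

Call:
move_arm:
  slide:
    - [-0.03, -0.039, 0]
    - [-0.03, -0.039, 0]
    - [-0.025, -0.039, 0]
    - [0, 0, 0.025]
    - [0, 0, 0.025]
    - [0, 0, 0.025]
    - [0, 0, 0.02]
    - [0, 0, 0.02]
    - [0, 0, 0]
    - [0, 0, 0]
  turn:
    - [0, 0, 0]
    - [0, 0, 0]
    - [0, 0, 0]
    - [0, 0, 0]
    - [0, 0, 0]
    - [0, 0, 0]
    - [0, 0, 0]
    - [0, 0, 0]
    - [0, 0, 0]
    - [0, 0, 0]
  claw: [0, 0, 0, 0, 0, 0, 0, 0, 0, 0]

```text
time_s: 2.2
eef_pos: [0.4555, 0.2228, 0.1506]
ee_rot: [-3.142, -0.0, 3.141]
contact_force: [0.6, -0.1, 0.9]
opening: 0.094
```

```bash
python3 - <<'E'
from h import *
np.set_printoptions(precision=4,suppress=True)
st=r.read_state(); print(st['eef_pos'],st['ee_rot'],st['qpos'])
f=grab('wrist','w1.png')
for P in ([.455,.222,.042],[.455,.222,0]): print(proj(f,P))
E
```

```text
[0.4555 0.2228 0.1506] [-3.1415 -0.0004  3.1412] [ 0.2309 -0.0345  1.9654  0.      1.2111 -1.3395]
[[319.716 230.754]]
[[319.7381 219.0359]]
```

View pics/w1.png

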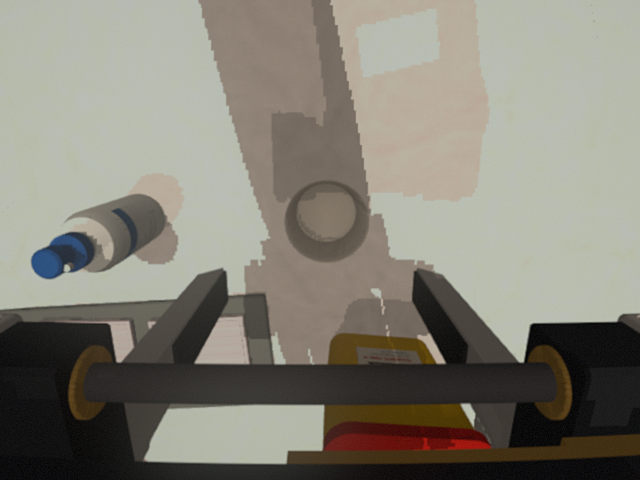

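Wrist view: the cup rim is centred near (327,221), 85 px wide, against a predicted (320,231). The cup therefore sits about 5.5 mm to the left and 7.5 mm nearer. I'll check this with a ray and also measure all four dishes from the top frame.

```bash
python3 - <<'E'
from h import *
np.set_printoptions(precision=4,suppress=True)
f=grab('wrist'); print('cup',onz(f,327.5,221,.042), onz(f,285,221,.042)[1]-onz(f,370,221,.042)[1])
E
```

```text
cup [0.4482 0.2282 0.042 ] -0.06621567168488013
```

Call:
move_arm:
  slide:
    - [0.007, 0.0055, 0.02]
    - [0, 0, 0.025]
    - [0, 0, 0.025]
    - [0, 0, 0.025]
    - [0, 0, 0.025]
    - [0, 0, 0.016]
    - [0, 0, 0]
    - [0, 0, 0]
    - [0, 0, 0]
    - [0, 0, 0]
  turn:
    - [0, 0, 0]
    - [0, 0, 0]
    - [0, 0, 0]
    - [0, 0, 0]
    - [0, 0, 0]
    - [0, 0, 0]
    - [0, 0, 0]
    - [0, 0, 0]
    - [0, 0, 0]
    - [0, 0, 0]
  claw: [0, 0, 0, 0, 0, 0, 0, 120, 120, 120]
  squeeze: 8

```text
time_s: 3.3
eef_pos: [0.4497, 0.2286, 0.0159]
ee_rot: [3.141, 0.003, 3.141]
contact_force: [-0.1, -0.8, -0.4]
opening: 0.0735
```

Call:
move_arm:
  slide:
    - [0, 0, 0]
    - [0, 0, 0]
    - [0, 0, 0]
    - [0, 0, -0.01]
    - [0, 0, -0.02]
    - [0, 0, -0.02]
  turn:
    - [0, 0, 0]
    - [0, 0, 0]
    - [0, 0, 0]
    - [0, 0, 0]
    - [0, 0, 0]
    - [0, 0, 0]
  claw: [120, 120, 120, 120, 120, 120]

```text
time_s: 3.9
eef_pos: [0.4478, 0.2281, 0.0648]
ee_rot: [-3.141, -0.002, 3.141]
contact_force: [-0.4, -0.4, -1.1]
opening: 0.0645
```

Call:
move_arm:
  slide:
    - [0, 0, -0.035]
    - [0, 0, -0.035]
    - [0, 0, -0.035]
    - [0, 0, -0.03]
    - [0, -0.03, 0]
    - [0, -0.03, 0]
    - [-0.03, -0.03, 0]
    - [-0.035, -0.03, 0]
    - [-0.04, 0, 0]
    - [-0.038, 0, 0]
  turn:
    - [0, 0, 0]
    - [0, 0, 0]
    - [0, 0, 0]
    - [0, 0, 0]
    - [0, 0, 0]
    - [0, 0, 0]
    - [0, 0, 0]
    - [0, 0, 0]
    - [0, 0, 0]
    - [0, 0, 0]
  claw: [120, 120, 120, 120, 120, 120, 120, 120, 120, 120]

```text
time_s: 4.9
eef_pos: [0.5927, 0.1071, 0.1996]
ee_rot: [3.142, -0.0, 3.139]
contact_force: [-0.2, 0.2, -0.4]
opening: 0.0645
```

Call:
move_arm:
  slide:
    - [0, 0, 0]
    - [0, 0, 0]
  turn:
    - [0, 0, 0]
    - [0, 0, 0]
  claw: [120, 120]

```text
time_s: 5.1
eef_pos: [0.5911, 0.1081, 0.1988]
ee_rot: [3.142, -0.002, 3.141]
contact_force: [-0.2, -0.4, -0.2]
opening: 0.0642
```

```bash
python3 - <<'E'
from h import *
np.set_printoptions(precision=4,suppress=True)
st=r.read_state(); print(st['eef_pos'],st['ee_rot'])
f=grab('wrist','w2.png')
for P in ([.5914,.1078,.014],[.5959,-.0005,.014],[.6007,-.1081,.014]): print(proj(f,P))
E
```

```text
[0.5911 0.1081 0.1988] [ 3.1415 -0.0021  3.141 ]
[[320.2037 212.5331]]
[[210.0381 217.2137]]
[[104.0264 222.22  ]]
```

View pics/w2.png

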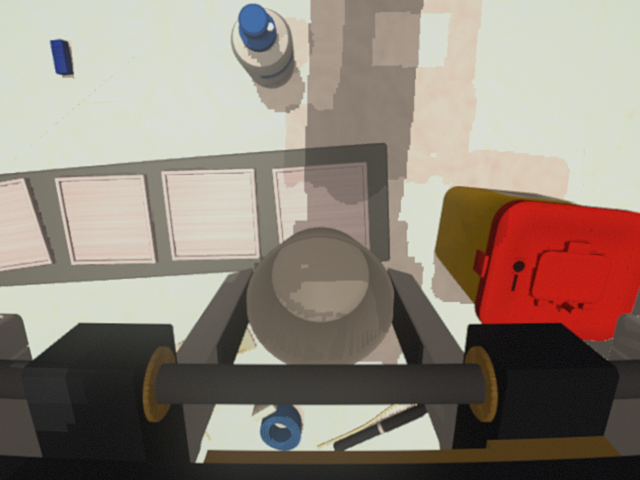

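Wrist view: cup held level. Dish 1 centre is near (322.5,210), about 2.5 mm left and nearer than predicted, and dishes 2 and 3 are at (211,213.5) and (106.5,220). The lid's left edge is near x=475–505, so I'll check gripper clearance there.

```bash
python3 - <<'E'
from h import *
np.set_printoptions(precision=4,suppress=True)
f=grab('wrist')
for u,v in [(505,200),(475,262),(480,325),(490,338)]: print('lid',onz(f,u,v,.155))
for u,v in [(322.5,210),(211,213.5),(106.5,220)]: print('dish',onz(f,u,v,.014))
print(onz(f,435,240,.0),onz(f,448,188,.14))
E
```

```text
lid [0.5545 0.219  0.155 ]
lid [0.5937 0.2047 0.155 ]
lid [0.6375 0.2129 0.155 ]
lid [0.6471 0.2208 0.155 ]
dish [0.5886 0.1103 0.014 ]
dish [0.5919 0.0009 0.014 ]
dish [ 0.5982 -0.1052  0.014 ]
[0.623  0.2272 0.    ] [0.5495 0.1888 0.14  ]
```

Call:
move_arm:
  slide:
    - [0.002, -0.002, 0.02]
    - [0, 0, 0.03]
    - [0, 0, 0.03]
    - [0, 0, 0.03]
    - [0, 0, 0.025]
    - [0, 0, 0.015]
    - [0, 0, 0.01]
    - [0, 0, 0.006]
    - [0, 0, 0.003]
    - [0, 0, 0]
  turn:
    - [0, 0, 0]
    - [0, 0, 0]
    - [0, 0, 0]
    - [0, 0, 0]
    - [0, 0, 0]
    - [0, 0, 0]
    - [0, 0, 0]
    - [0, 0, 0]
    - [0, 0, 0]
    - [0, 0, 0]
  claw: [120, 120, 120, 120, 120, 120, 120, 120, 120, 120]

```text
time_s: 6.2
eef_pos: [0.59, 0.1062, 0.0311]
ee_rot: [3.142, 0.001, 3.141]
contact_force: [0.7, 0.5, -0.6]
opening: 0.0649
```

Call:
move_arm:
  slide:
    - [0, 0, 0.001]
    - [0, 0, 0]
  turn:
    - [0, 0, 0]
    - [0, 0, 0]
  claw: [120, 120]

```text
time_s: 6.4
eef_pos: [0.59, 0.1062, 0.0301]
ee_rot: [3.142, 0.001, 3.141]
contact_force: [0.5, -0.6, -2.0]
opening: 0.0647
```

Call:
move_arm:
  slide:
    - [0, 0, 0.001]
    - [0, 0, 0.001]
    - [0, 0, 0]
  turn:
    - [0, 0, 0]
    - [0, 0, 0]
    - [0, 0, 0]
  claw: [120, 120, 120]

```text
time_s: 6.7
eef_pos: [0.59, 0.1062, 0.0278]
ee_rot: [3.142, 0.001, 3.141]
contact_force: [1.2, -0.1, 1.1]
opening: 0.0647
```

Call:
move_arm:
  slide:
    - [0, 0, 0.0012]
    - [0, 0, 0]
    - [0, 0, 0]
    - [0, 0, 0]
    - [0, 0, 0]
    - [0, 0, -0.01]
    - [0, 0, -0.02]
    - [0, 0, -0.03]
    - [0, 0, -0.03]
    - [0, 0, -0.03]
  turn:
    - [0, 0, 0]
    - [0, 0, 0]
    - [0, 0, 0]
    - [0, 0, 0]
    - [0, 0, 0]
    - [0, 0, 0]
    - [0, 0, 0]
    - [0, 0, 0]
    - [0, 0, 0]
    - [0, 0, 0]
  claw: [120, 120, 20, 20, 20, 20, 20, 20, 20, 20]

```text
time_s: 7.7
eef_pos: [0.5893, 0.1062, 0.148]
ee_rot: [-3.142, 0.0, 3.141]
contact_force: [0.0, 0.3, 0.0]
opening: 0.0867
```

Call:
move_arm:
  slide:
    - [0.025, -0.04, -0.02]
    - [0.025, -0.04, -0.02]
    - [0.025, -0.04, -0.02]
    - [0.025, -0.04, 0]
    - [0.02, -0.04, 0]
    - [0.02, -0.041, 0]
    - [0, 0, 0.02]
    - [0, 0, 0.02]
    - [0, 0, 0.01]
    - [0, 0, 0]
  turn:
    - [0, 0, 0]
    - [0, 0, 0]
    - [0, 0, 0]
    - [0, 0, 0]
    - [0, 0, 0]
    - [0, 0, 0]
    - [0, 0, 0]
    - [0, 0, 0]
    - [0, 0, 0]
    - [0, 0, 0]
  claw: [60, 60, 60, 60, 60, 60, 60, 60, 60, 60]

```text
time_s: 8.7
eef_pos: [0.4503, -0.1312, 0.1537]
ee_rot: [3.14, -0.002, 3.141]
contact_force: [0.6, -0.3, 0.6]
opening: 0.072
```

```bash
python3 - <<'E'
from h import *
np.set_printoptions(precision=4,suppress=True)
st=r.read_state(); print(st['eef_pos'],st['ee_rot'],st['opening'])
f=grab('wrist','w3.png'); h=cv2.cvtColor(f['frame'],cv2.COLOR_BGR2HSV)
b=cv2.inRange(h,(105,120,40),(130,255,255))
for c in cv2.findContours(b,0,2)[0]:
    if cv2.contourArea(c)>100:
        rc=cv2.minAreaRect(c); P=np.array([onz(f,*p,.012)[:2] for p in cv2.boxPoints(rc)]); print(rc,onz(f,*rc[0],.012)); print(P)
t=grab('top'); g=cv2.resize(t['frame'][180:295,200:440],None,fx=2.,fy=2.,interpolation=2)
cv2.imwrite('pics/w3b.png',np.vstack([f['frame'],cv2.copyMakeBorder(t['frame'][185:295],0,0,0,0,0)]))
E
```

```text
[ 0.4503 -0.1312  0.1537] [ 3.1402 -0.0024  3.1414] 0.07200818588274935
((623.0, 258.0), (36.0, 32.0), 90.0) [0.484  0.1473 0.012 ]
[[0.4667 0.1281]
 [0.4668 0.1593]
 [0.5018 0.1673]
 [0.5015 0.1351]]
```

View pics/w3b.png

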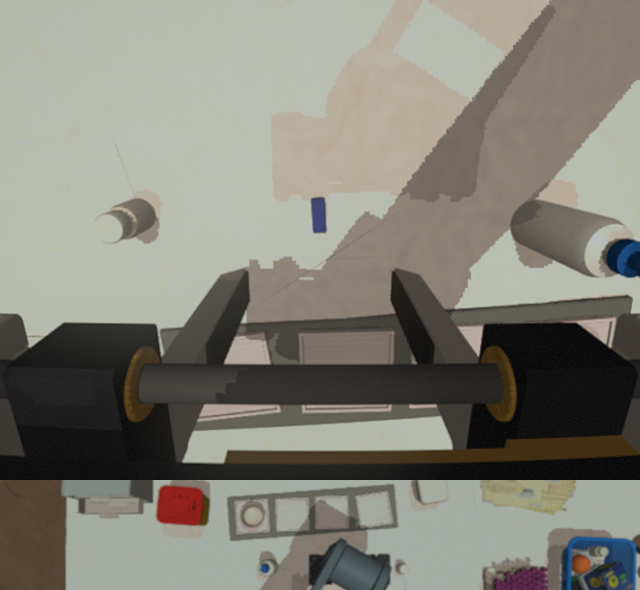

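The cup is centred on dish 1 in the top view. In the wrist view the clamp is near (319,215), almost along the image vertical, with the bottle on the left and the spray on the right.

```bash
python3 - <<'E'
from h import *
np.set_printoptions(precision=4,suppress=True)
st=r.read_state(); print(st['eef_pos'])
f=grab('wrist'); im=f['frame'].astype(int)
b=((im[:,:,0]-im[:,:,2]>35)).astype(np.uint8); b[:,500:]=0
for c in cv2.findContours(b,0,2)[0]:
    if cv2.contourArea(c)>100:
        rc=cv2.minAreaRect(c); P=np.array([onz(f,*p,.008)[:2] for p in cv2.boxPoints(rc)]); print(rc,onz(f,*rc[0],.008)); print(P)
        for k in range(4): e=P[k]-P[k-1]; print(np.linalg.norm(e),np.degrees(np.arctan2(e[1],e[0])))
E
```

```text
[ 0.4516 -0.1317  0.1555]
((319.2923278808594, 212.76153564453125), (32.06167221069336, 11.926054000854492), 86.8201675415039) [ 0.4449 -0.133   0.008 ]
[[ 0.4311 -0.1389]
 [ 0.4305 -0.1286]
 [ 0.4591 -0.1269]
 [ 0.4597 -0.1375]]
0.028662933885021124 -177.13145537773704
0.010339570016238791 93.20756726698914
0.028648591983756248 3.32052084788698
0.01056565664200625 -86.71707809294833
```

Call:
move_arm:
  slide:
    - [0.0065, -0.0015, 0.02]
    - [0, 0, 0.03]
    - [0, 0, 0.03]
    - [0, 0, 0.03]
    - [0, 0, 0.025]
    - [0, 0, 0.012]
    - [0, 0, 0.005]
    - [0, 0, 0]
    - [0, 0, 0]
    - [0, 0, 0]
  turn:
    - [0, 0, 0]
    - [0, 0, 0]
    - [0, 0, 0]
    - [0, 0, 0]
    - [0, 0, 0]
    - [0, 0, 0]
    - [0, 0, 0]
    - [0, 0, 0]
    - [0, 0, 0]
    - [0, 0, 0]
  claw: [100, 150, 150, 150, 150, 150, 150, 180, 255, 255]

```text
time_s: 9.85
eef_pos: [0.4458, -0.1339, 0.0041]
ee_rot: [-3.14, 0.002, 3.141]
contact_force: [1.1, -0.4, 0.4]
opening: 0.0181
```

Call:
move_arm:
  slide:
    - [0, 0, 0]
    - [0, 0, 0]
    - [0, 0, 0]
    - [0, 0, 0]
    - [0, 0, 0]
    - [0, 0, -0.01]
    - [0, 0, -0.02]
    - [0, 0, -0.02]
  turn:
    - [0, 0, 0]
    - [0, 0, 0]
    - [0, 0, 0]
    - [0, 0, 0]
    - [0, 0, 0]
    - [0, 0, 0]
    - [0, 0, 0]
    - [0, 0, 0]
  claw: [255, 255, 255, 255, 255, 255, 255, 255]

```text
time_s: 10.65
eef_pos: [0.4442, -0.133, 0.0534]
ee_rot: [3.141, -0.001, 3.141]
contact_force: [-0.2, 1.4, 0.5]
opening: 0.012
```

Call:
move_arm:
  slide:
    - [0, 0, -0.03]
    - [0, 0, -0.04]
    - [0, 0, -0.03]
    - [-0.03, 0.022, 0]
    - [-0.03, 0.022, 0]
    - [-0.03, 0.022, 0]
    - [-0.03, 0.022, 0]
    - [-0.029, 0.022, 0]
    - [0, 0.023, 0]
    - [0, 0, 0]
  turn:
    - [0, 0, 0]
    - [0, 0, 0]
    - [0, 0, 0]
    - [0, 0, 0]
    - [0, 0, 0]
    - [0, 0, 0]
    - [0, 0, 0]
    - [0, 0, 0]
    - [0, 0, 0]
    - [0, 0, 0]
  claw: [255, 255, 255, 255, 255, 255, 255, 255, 255, 255]

```text
time_s: 11.65
eef_pos: [0.5937, 0.0018, 0.1527]
ee_rot: [3.141, -0.001, -3.139]
contact_force: [-1.4, 0.5, -0.4]
opening: 0.0117
```

```bash
python3 - <<'E'
from h import *
np.set_printoptions(precision=4,suppress=True)
st=r.read_state(); print(st['eef_pos'],st['ee_rot'],st['opening'])
f=grab('wrist','w4.png')
for P in ([.592,.001,.014],[.5982,-.1052,.014],[.6076,-.2231,.014]): print(proj(f,P))
E
```

```text
[0.5937 0.0018 0.1527] [ 3.1411 -0.0009 -3.1387] 0.011689352574042584
[[319.5988 220.7494]]
[[196.8884 227.5062]]
[[ 67.0286 237.5859]]
```

View pics/w4.png

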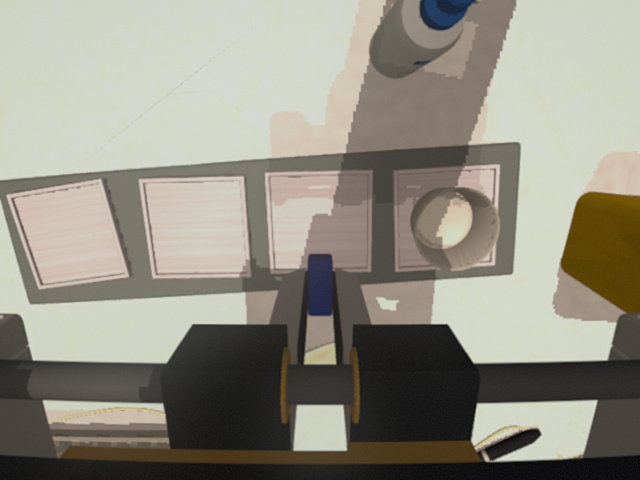

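Wrist view: clamp held at (320,285). Dish 2 is centred at (319,221), as predicted. Dishes 3 and 4 are at (196.5,227) and (70.5,235), and the cup sits centred in dish 1.

Call:
move_arm:
  slide:
    - [0, 0, 0.025]
    - [0, 0, 0.03]
    - [0, 0, 0.03]
    - [0, 0, 0.025]
    - [0, 0, 0.013]
    - [0, 0, 0.006]
    - [0, 0, 0.003]
    - [0, 0, 0]
    - [0, 0, 0]
  turn:
    - [0, 0, 0]
    - [0, 0, 0]
    - [0, 0, 0]
    - [0, 0, 0]
    - [0, 0, 0]
    - [0, 0, 0]
    - [0, 0, 0]
    - [0, 0, 0]
    - [0, 0, 0]
  claw: [255, 255, 255, 255, 255, 255, 255, 255, 255]

```text
time_s: 12.6
eef_pos: [0.5947, -0.0007, 0.0221]
ee_rot: [-3.141, 0.002, 3.141]
contact_force: [0.4, -0.4, 0.3]
opening: 0.0119
```

Call:
move_arm:
  slide:
    - [0, 0, 0.003]
    - [0, 0, 0.0025]
    - [0, 0, 0]
    - [0, 0, 0]
    - [0, 0, 0]
    - [0, 0, 0]
    - [0, 0, -0.01]
    - [0, 0, -0.03]
    - [0, 0, -0.04]
    - [0, 0, -0.04]
  turn:
    - [0, 0, 0]
    - [0, 0, 0]
    - [0, 0, 0]
    - [0, 0, 0]
    - [0, 0, 0]
    - [0, 0, 0]
    - [0, 0, 0]
    - [0, 0, 0]
    - [0, 0, 0]
    - [0, 0, 0]
  claw: [255, 255, 255, 190, 190, 190, 190, 190, 100, 60]

```text
time_s: 13.6
eef_pos: [0.5933, -0.0003, 0.1369]
ee_rot: [3.141, -0.001, 3.141]
contact_force: [-0.6, -0.0, 0.1]
opening: 0.0365
```

Call:
move_arm:
  slide:
    - [0.024, -0.04, 0]
    - [0.024, -0.04, 0]
    - [0.024, -0.04, 0]
    - [0.024, -0.04, 0]
    - [0.024, -0.04, 0]
    - [0.024, -0.045, 0]
    - [0, -0.045, 0]
    - [0, 0, 0]
    - [0, 0, 0]
    - [0, 0, 0]
  turn:
    - [0, 0, 0]
    - [0, 0, 0]
    - [0, 0, 0]
    - [0, 0, 0]
    - [0, 0, 0]
    - [0, 0, 0]
    - [0, 0, 0]
    - [0, 0, 0]
    - [0, 0, 0]
    - [0, 0, 0]
  claw: [60, 60, 60, 60, 60, 60, 60, 60, 60, 60]

```text
time_s: 14.6
eef_pos: [0.4502, -0.2884, 0.1354]
ee_rot: [3.141, -0.0, -3.141]
contact_force: [0.5, -0.1, 0.4]
opening: 0.0719
```

```bash
python3 - <<'E'
from h import *
np.set_printoptions(precision=4,suppress=True)
st=r.read_state(); print(st['eef_pos'],st['ee_rot'],st['opening'])
f=grab('wrist','w5.png'); t=grab('top')
print(proj(f,[[.4508,-.2905,.055],[.4508,-.2905,0]]))
cv2.imwrite('pics/w5b.png',np.vstack([f['frame'],t['frame'][185:295]]))
E
```

```text
[ 0.4502 -0.2884  0.1354] [ 3.1411 -0.0002 -3.141 ] 0.07187388268155064
[[317.7737 242.0528]
 [318.089  224.1495]]
```

View pics/w5b.png

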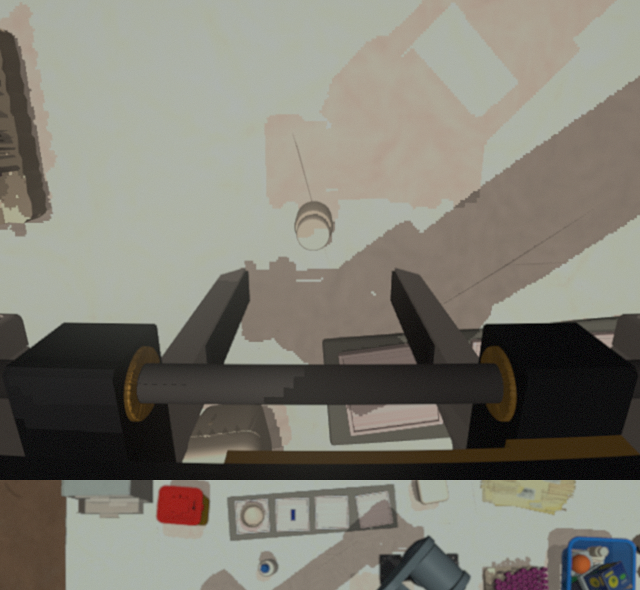

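The clamp is centred on dish 2. The bottle's cap is at (314,233), about 6 mm nearer and 3 mm further right than my estimate.

Call:
move_arm:
  slide:
    - [0.0055, -0.0045, 0.015]
    - [0, 0, 0.025]
    - [0, 0, 0.025]
    - [0, 0, 0.025]
    - [0, 0, 0.022]
    - [0, 0, 0.01]
    - [0, 0, 0.005]
    - [0, 0, 0]
    - [0, 0, 0]
    - [0, 0, 0]
  turn:
    - [0, 0, 0]
    - [0, 0, 0]
    - [0, 0, 0]
    - [0, 0, 0]
    - [0, 0, 0]
    - [0, 0, 0]
    - [0, 0, 0]
    - [0, 0, 0]
    - [0, 0, 0]
    - [0, 0, 0]
  claw: [60, 60, 60, 60, 60, 60, 60, 110, 140, 220]

```text
time_s: 15.7
eef_pos: [0.4453, -0.2946, 0.0094]
ee_rot: [-3.14, 0.001, 3.141]
contact_force: [-0.2, -0.1, -0.4]
opening: 0.0513
```

Call:
move_arm:
  slide:
    - [0, 0, 0]
    - [0, 0, 0]
    - [0, 0, 0]
    - [0, 0, 0]
    - [0, 0, 0]
    - [0, 0, -0.01]
    - [0, 0, -0.02]
    - [0, 0, -0.02]
  turn:
    - [0, 0, 0]
    - [0, 0, 0]
    - [0, 0, 0]
    - [0, 0, 0]
    - [0, 0, 0]
    - [0, 0, 0]
    - [0, 0, 0]
    - [0, 0, 0]
  claw: [220, 220, 220, 220, 220, 220, 220, 220]

```text
time_s: 16.5
eef_pos: [0.4443, -0.2937, 0.0589]
ee_rot: [3.141, -0.001, 3.141]
contact_force: [-0.1, 0.2, -0.1]
opening: 0.0298
```

Call:
move_arm:
  slide:
    - [0, 0, -0.02]
    - [0, 0, -0.03]
    - [-0.03, 0.031, 0]
    - [-0.03, 0.031, 0]
    - [-0.03, 0.031, 0]
    - [-0.03, 0.031, 0]
    - [-0.034, 0.032, 0]
    - [0, 0.032, 0]
    - [0, 0, 0]
    - [0, 0, 0]
  turn:
    - [0, 0, 0]
    - [0, 0, 0]
    - [0, 0, 0]
    - [0, 0, 0]
    - [0, 0, 0]
    - [0, 0, 0]
    - [0, 0, 0]
    - [0, 0, 0]
    - [0, 0, 0]
    - [0, 0, 0]
  claw: [220, 220, 220, 220, 220, 220, 220, 220, 220, 220]

```text
time_s: 17.5
eef_pos: [0.5986, -0.1056, 0.1085]
ee_rot: [-3.141, -0.0, -3.141]
contact_force: [-0.5, 0.4, 0.1]
opening: 0.0292
```

Call:
move_arm:
  slide:
    - [0, 0, 0.02]
    - [0, 0, 0.025]
    - [0, 0, 0.02]
    - [0, 0, 0.01]
    - [0, 0, 0.005]
    - [0, 0, 0.003]
    - [0, 0, 0]
    - [0, 0, 0]
  turn:
    - [0, 0, 0]
    - [0, 0, 0]
    - [0, 0, 0]
    - [0, 0, 0]
    - [0, 0, 0]
    - [0, 0, 0]
    - [0, 0, 0]
    - [0, 0, 0]
  claw: [220, 220, 220, 220, 220, 220, 220, 220]

```text
time_s: 18.3
eef_pos: [0.5994, -0.1064, 0.0263]
ee_rot: [-3.141, 0.002, 3.141]
contact_force: [0.7, 0.3, -0.4]
opening: 0.0292
```

Call:
move_arm:
  slide:
    - [0, 0, 0.003]
    - [0, 0, 0.002]
    - [0, 0, 0]
    - [0, 0, 0]
    - [0, 0, 0]
    - [0, 0, -0.01]
    - [0, 0, -0.03]
    - [0, 0, -0.04]
    - [0, 0, -0.05]
    - [0, 0, -0.05]
  turn:
    - [0, 0, 0]
    - [0, 0, 0]
    - [0, 0, 0]
    - [0, 0, 0]
    - [0, 0, 0]
    - [0, 0, 0]
    - [0, 0, 0]
    - [0, 0, 0]
    - [0, 0, 0]
    - [0, 0, 0]
  claw: [220, 220, 120, 120, 120, 120, 120, 120, 60, 60]

```text
time_s: 19.3
eef_pos: [0.5983, -0.1058, 0.2026]
ee_rot: [3.142, -0.0, 3.141]
contact_force: [0.6, -1.3, -0.2]
opening: 0.0625
```

Call:
move_arm:
  slide:
    - [0, 0, -0.03]
    - [0.028, 0.033, 0]
    - [0.028, 0.033, 0]
    - [0.028, 0.033, 0]
    - [0.028, 0.033, 0]
    - [0.029, 0.033, 0]
    - [0, 0, 0]
    - [0, 0, 0]
  turn:
    - [0, 0, 0]
    - [0, 0, 0]
    - [0, 0, 0]
    - [0, 0, 0]
    - [0, 0, 0]
    - [0, 0, 0]
    - [0, 0, 0]
    - [0, 0, 0]
  claw: [60, 60, 60, 60, 60, 60, 60, 60]

```text
time_s: 20.1
eef_pos: [0.4578, 0.0594, 0.2312]
ee_rot: [-3.141, 0.002, -3.141]
contact_force: [0.4, -0.6, -0.3]
opening: 0.0715
```

```bash
python3 - <<'E'
from h import *
np.set_printoptions(precision=4,suppress=True)
st=r.read_state(); print(st['eef_pos'],st['ee_rot'],st['opening'])
f=grab('wrist','w6.png'); t=grab('top')
print(proj(f,[[.4555,.06,.136],[.4555,.06,0]]))
cv2.imwrite('pics/w6b.png',np.vstack([f['frame'],t['frame'][185:295]]))
E
```

```text
[0.4578 0.0594 0.2312] [-3.1411  0.002  -3.1405] 0.07152973056287043
[[321.6521 232.6034]
 [321.1547 200.8585]]
```

View pics/w6b.png

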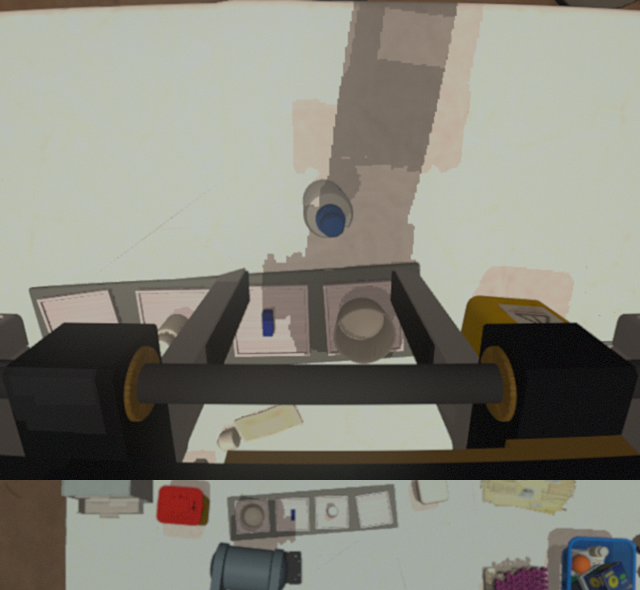

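The bottle is on dish 3. The spray head is at (331,220), which puts the spray near (0.447, 0.067). I'll grip the collar with the fingertips at about 105 mm, so the pads stay above the shoulder.

Call:
move_arm:
  slide:
    - [0.0105, 0.0075, 0]
    - [0, 0, 0.02]
    - [0, 0, 0.02]
    - [0, 0, 0.02]
    - [0, 0, 0.02]
    - [0, 0, 0.02]
    - [0, 0, 0.015]
    - [0, 0, 0.005]
    - [0, 0, 0]
    - [0, 0, 0]
  turn:
    - [0, 0, 0]
    - [0, 0, 0]
    - [0, 0, 0]
    - [0, 0, 0]
    - [0, 0, 0]
    - [0, 0, 0]
    - [0, 0, 0]
    - [0, 0, 0]
    - [0, 0, 0]
    - [0, 0, 0]
  claw: [60, 60, 60, 60, 60, 60, 60, 60, 60, 60]

```text
time_s: 21.2
eef_pos: [0.4478, 0.0664, 0.1111]
ee_rot: [-3.141, 0.001, 3.141]
contact_force: [0.3, 0.1, 0.8]
opening: 0.0717
```

```bash
python3 - <<'E'
from h import *
np.set_printoptions(precision=4,suppress=True)
st=r.read_state(); print(st['eef_pos'],st['opening'])
f=grab('wrist','w7.png'); t=grab('top')
print(proj(f,[[.447,.067,.136],[.447,.067,.118],[.447,.067,.085]]))
E
```

```text
[0.4478 0.0664 0.1111] 0.07169656216035307
[[322.7223 304.8367]
 [322.461  288.7439]
 [322.0893 265.8799]]
```

View pics/w7.png

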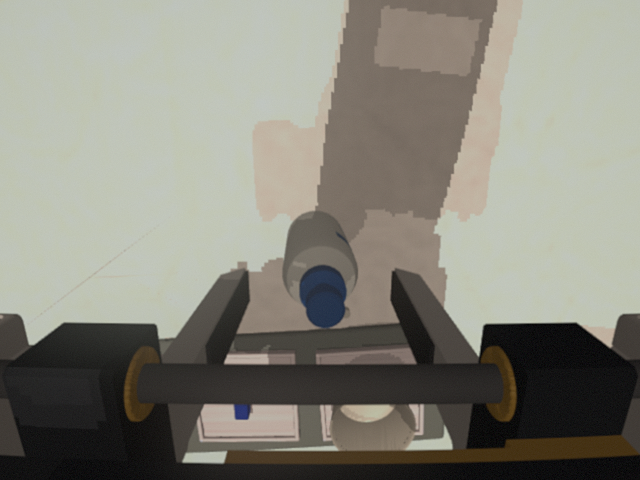

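The pump head is at (325,307), against a predicted (323,305), so it is aligned between the jaws. I'll go down 5.5 mm and close.

Call:
move_arm:
  slide:
    - [0, 0.001, 0.0055]
    - [0, 0, 0]
    - [0, 0, 0]
    - [0, 0, 0]
    - [0, 0, 0]
    - [0, 0, 0]
    - [0, 0, 0]
    - [0, 0, 0]
    - [0, 0, 0]
    - [0, 0, 0]
  turn:
    - [0, 0, 0]
    - [0, 0, 0]
    - [0, 0, 0]
    - [0, 0, 0]
    - [0, 0, 0]
    - [0, 0, 0]
    - [0, 0, 0]
    - [0, 0, 0]
    - [0, 0, 0]
    - [0, 0, 0]
  claw: [60, 60, 110, 140, 230, 230, 230, 230, 230, 230]
  squeeze: 20

```text
time_s: 22.3
eef_pos: [0.4473, 0.0675, 0.1049]
ee_rot: [3.142, 0.0, 3.141]
contact_force: [-0.7, 0.2, 0.3]
opening: 0.0221
```

Call:
move_arm:
  slide:
    - [0, 0, 0]
    - [0, 0, -0.01]
    - [0, 0, -0.015]
    - [0, 0, -0.015]
    - [0, 0, 0]
    - [0, 0, 0]
  turn:
    - [0, 0, 0]
    - [0, 0, 0]
    - [0, 0, 0]
    - [0, 0, 0]
    - [0, 0, 0]
    - [0, 0, 0]
  claw: [230, 230, 230, 230, 230, 230]

```text
time_s: 22.9
eef_pos: [0.4472, 0.0675, 0.1449]
ee_rot: [-3.142, 0.0, 3.141]
contact_force: [-0.2, 0.1, -1.5]
opening: 0.022
```

Call:
move_arm:
  slide:
    - [0, -0.015, 0]
    - [0, -0.025, 0]
    - [0, -0.03, 0]
    - [0, -0.03, 0]
    - [0, -0.03, 0]
    - [0, -0.03, 0]
    - [0, -0.03, 0]
    - [0, -0.03, 0]
    - [0, -0.03, 0]
    - [0, -0.025, 0]
  turn:
    - [0, 0, 0]
    - [0, 0, 0]
    - [0, 0, 0]
    - [0, 0, 0]
    - [0, 0, 0]
    - [0, 0, 0]
    - [0, 0, 0]
    - [0, 0, 0]
    - [0, 0, 0]
    - [0, 0, 0]
  claw: [230, 230, 230, 230, 230, 230, 230, 230, 230, 230]

```text
time_s: 23.9
eef_pos: [0.4463, -0.2085, 0.1436]
ee_rot: [3.14, -0.002, 3.14]
contact_force: [-0.3, -0.4, -2.4]
opening: 0.0222
```

Call:
move_arm:
  slide:
    - [-0.01, -0.0135, 0]
    - [-0.02, 0, 0]
    - [-0.025, 0, 0]
    - [-0.03, 0, 0]
    - [-0.03, 0, 0]
    - [-0.02, 0, 0]
    - [-0.014, 0, 0]
    - [-0.01, 0, 0]
    - [0, 0, 0]
    - [0, 0, 0]
  turn:
    - [0, 0, 0]
    - [0, 0, 0]
    - [0, 0, 0]
    - [0, 0, 0]
    - [0, 0, 0]
    - [0, 0, 0]
    - [0, 0, 0]
    - [0, 0, 0]
    - [0, 0, 0]
    - [0, 0, 0]
  claw: [230, 230, 230, 230, 230, 230, 230, 230, 230, 230]

```text
time_s: 24.9
eef_pos: [0.6055, -0.2208, 0.144]
ee_rot: [3.141, -0.001, 3.141]
contact_force: [-0.8, -0.5, -2.3]
opening: 0.0218
```

```bash
python3 - <<'E'
from h import *
np.set_printoptions(precision=4,suppress=True)
st=r.read_state(); print(st['eef_pos'],st['opening'],st['contact_force'])
f=grab('wrist','w8.png'); print(proj(f,[[.6055,-.220,.014],[st['eef_pos'][0],st['eef_pos'][1],.04]]))
s=grab('scene'); cv2.imwrite('pics/w8b.png',np.hstack([cv2.resize(f['frame'],(400,300)),cv2.resize(s['frame'][150:390,170:490],(400,300))]))
E
```

```text
[ 0.6055 -0.2208  0.144 ] 0.02180334119148911 [-0.8431 -0.4697 -2.2795]
[[321.5148 225.195 ]
 [320.6151 232.9986]]
```

View pics/w8b.png

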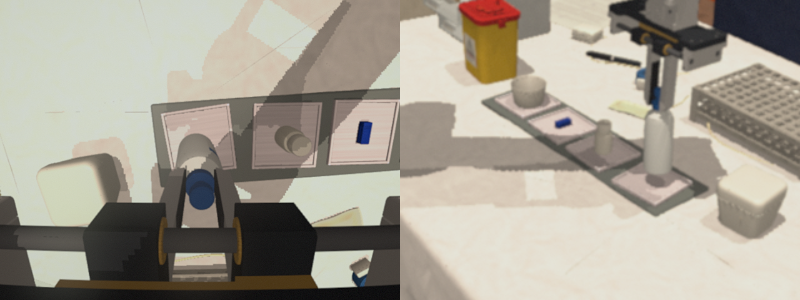

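Dish 4 is centred near (320,222) in the full frame, directly below the upright spray. I'll lower it.

Call:
move_arm:
  slide:
    - [0, 0, 0.01]
    - [0, 0, 0.008]
    - [0, 0, 0.005]
    - [0, 0, 0.002]
    - [0, 0, 0.001]
    - [0, 0, 0]
    - [0, 0, 0]
  turn:
    - [0, 0, 0]
    - [0, 0, 0]
    - [0, 0, 0]
    - [0, 0, 0]
    - [0, 0, 0]
    - [0, 0, 0]
    - [0, 0, 0]
  claw: [230, 230, 230, 230, 230, 230, 230]

```text
time_s: 25.7
eef_pos: [0.6064, -0.2211, 0.1192]
ee_rot: [-3.141, 0.001, 3.141]
contact_force: [-0.3, 0.2, -0.9]
opening: 0.022
```

Call:
move_arm:
  slide:
    - [0, 0, 0.001]
    - [0, 0, 0]
    - [0, 0, 0]
  turn:
    - [0, 0, 0]
    - [0, 0, 0]
    - [0, 0, 0]
  claw: [230, 230, 230]

```text
time_s: 26.0
eef_pos: [0.6062, -0.221, 0.1179]
ee_rot: [-3.142, 0.0, 3.141]
contact_force: [0.4, -0.7, -1.1]
opening: 0.0221
```

Call:
move_arm:
  slide:
    - [0, 0, 0.001]
    - [0, 0, 0]
    - [0, 0, 0]
  turn:
    - [0, 0, 0]
    - [0, 0, 0]
    - [0, 0, 0]
  claw: [230, 230, 230]

```text
time_s: 26.3
eef_pos: [0.6062, -0.2211, 0.1169]
ee_rot: [-3.141, 0.0, 3.141]
contact_force: [0.4, -0.2, -1.3]
opening: 0.0223
```

Call:
move_arm:
  slide:
    - [0, 0, 0]
    - [0, 0, 0]
    - [0, 0, 0]
    - [0, 0, 0]
    - [0, 0, 0]
    - [0, 0, -0.01]
    - [0, 0, -0.03]
    - [0, 0, -0.04]
    - [0, 0, -0.04]
    - [0, 0, -0.03]
  turn:
    - [0, 0, 0]
    - [0, 0, 0]
    - [0, 0, 0]
    - [0, 0, 0]
    - [0, 0, 0]
    - [0, 0, 0]
    - [0, 0, 0]
    - [0, 0, 0]
    - [0, 0, 0]
    - [0, 0, 0]
  claw: [150, 100, 60, 60, 60, 60, 60, 60, 60, 60]

```text
time_s: 27.3
eef_pos: [0.6068, -0.2213, 0.271]
ee_rot: [-3.14, 0.003, 3.141]
contact_force: [0.6, -0.8, 0.3]
opening: 0.0717
```

Call:
move_arm:
  slide:
    - [0.03, 0, 0]
    - [0.04, 0, 0]
    - [0.04, 0, 0]
    - [0.04, 0, 0]
    - [0.03, 0, 0]
    - [0, 0, 0]
    - [0, 0, 0]
  turn:
    - [0, 0, 0]
    - [0, 0, 0]
    - [0, 0, 0]
    - [0, 0, 0]
    - [0, 0, 0]
    - [0, 0, 0]
    - [0, 0, 0]
  claw: [60, 60, 60, 60, 60, 60, 60]

```text
time_s: 28.0
eef_pos: [0.4263, -0.2212, 0.2679]
ee_rot: [-3.14, 0.002, 3.14]
contact_force: [-0.8, 0.3, 0.1]
opening: 0.0721
```

```bash
python3 - <<'E'
from h import *
t=grab('top');s=grab('scene')
a=cv2.resize(t['frame'][180:260,150:440],(800,221),interpolation=2); b=cv2.resize(s['frame'][170:350,170:490],(640,360),interpolation=2)
cv2.imwrite('pics/w9.png',np.vstack([a,cv2.copyMakeBorder(b,0,0,0,160,0)]))
# projected dish centres (floor), in crop coords, and tops of items
D=np.array([[.589,.110],[.592,.001],[.598,-.105],[.606,-.220]])
for h in (.012,.014): pass
for d,z in zip(D,(.054,.024,.067,.148)):
    q=proj(t,[[*d,.012],[*d,z]]); print(((q-[150,180])*[800/290,221/80]).round(1).tolist())
E
```

```text
[[279.5, 115.7], [274.5, 112.4]]
[[390.3, 111.9], [389.9, 110.9]]
[[497.9, 105.1], [500.2, 100.3]]
[[614.2, 96.3], [632.3, 82.8]]
```

View pics/w9.png

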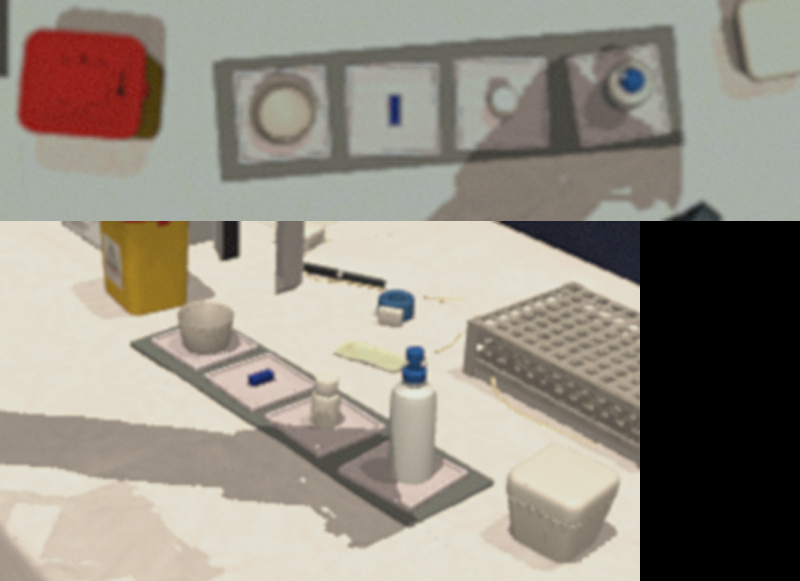

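From the top and scene views all four stand upright on the right dishes. The spray and cup look 5–8 mm off centre, so I'll check those closer with the wrist camera.

Call:
move_arm:
  slide:
    - [-0.02, 0.03, 0]
    - [-0.02, 0.03, 0]
    - [-0.02, 0.03, 0]
    - [0, 0.03, 0]
    - [0, 0, 0]
    - [0, 0, 0]
  turn:
    - [0, 0, 0]
    - [0, 0, 0]
    - [0, 0, 0]
    - [0, 0, 0]
    - [0, 0, 0]
    - [0, 0, 0]
  claw: [0, 0, 0, 0, 0, 0]

```text
time_s: 28.7
eef_pos: [0.4868, -0.1006, 0.2667]
ee_rot: [-3.141, -0.0, -3.14]
contact_force: [-0.9, 0.7, -0.1]
opening: 0.0943
```

```bash
python3 - <<'E'
from h import *
st=r.read_state(); print(st['eef_pos'])
f=grab('wrist','w10.png')
D=np.array([[.589,.110],[.592,.001],[.598,-.105],[.606,-.220]])
for d,z in zip(D,(.054,.024,.067,.148)): print(proj(f,[[*d,.012],[*d,z]]).round(1).tolist())
E
```

```text
[ 0.48684435 -0.10058269  0.26674641]
[[490.8, 282.2], [506.7, 296.2]]
[[403.1, 284.7], [405.2, 288.6]]
[[316.7, 289.3], [316.3, 309.2]]
[[223.9, 295.0], [187.5, 356.9]]
```

View pics/w10.png

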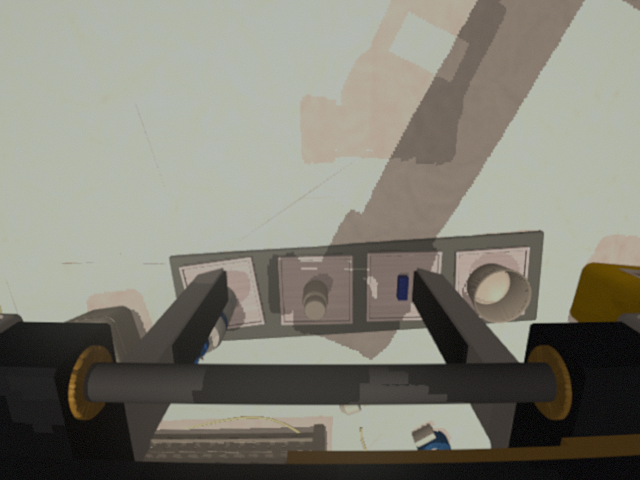

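The cup looks about 7 mm off dish 1's centre, towards dish 2. The spray is hidden behind a finger. I'll take one close look at each.

Call:
move_arm:
  slide:
    - [0.02, 0.04, 0]
    - [0.01, 0.04, 0]
    - [0, 0.04, 0]
    - [0, 0.04, 0]
    - [0, 0.03, 0]
    - [0, 0.02, 0]
    - [0, 0, 0]
    - [0, 0, 0]
  turn:
    - [0, 0, 0]
    - [0, 0, 0]
    - [0, 0, 0]
    - [0, 0, 0]
    - [0, 0, 0]
    - [0, 0, 0]
    - [0, 0, 0]
    - [0, 0, 0]
  claw: [0, 0, 0, 0, 0, 0, 0, 0]

```text
time_s: 29.55
eef_pos: [0.4566, 0.1082, 0.2668]
ee_rot: [-3.141, -0.0, 3.141]
contact_force: [-0.3, -0.4, 0.1]
opening: 0.0941
```

```bash
python3 - <<'E'
from h import *
f=grab('wrist','w11.png'); import pickle
pickle.dump({k:f[k] for k in ('fx','fy','cx','cy','k1','T')},open('f11.pkl','wb'))
print(r.read_state()['eef_pos']); u,v=proj(f,[[.589,.11,.02]])[0]; print(u,v)
x0,y0=int(u)-100,int(v)-75; print(x0,y0)
cv2.imwrite('pics/w11c.png',cv2.resize(f['frame'][y0:y0+150,x0:x0+200],(800,600),interpolation=2))
E
```

```text
[0.45660756 0.10784359 0.26676776]
322.1371476489258 307.842954498209
222 232
```

View pics/w11c.png

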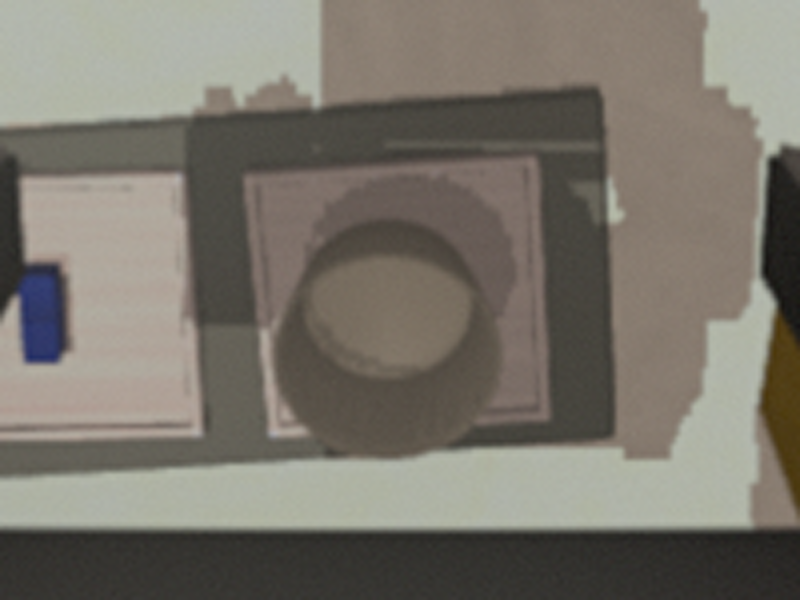

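Call:
move_arm:
  slide:
    - [0, -0.04, 0]
    - [0, -0.05, 0]
    - [0, -0.05, 0]
    - [0, -0.05, 0]
    - [0, -0.05, 0]
    - [0, -0.05, 0]
    - [0, -0.04, 0]
    - [0, 0, 0]
    - [0, 0, 0]
    - [0, 0, 0]
  turn:
    - [0, 0, 0]
    - [0, 0, 0]
    - [0, 0, 0]
    - [0, 0, 0]
    - [0, 0, 0]
    - [0, 0, 0]
    - [0, 0, 0]
    - [0, 0, 0]
    - [0, 0, 0]
    - [0, 0, 0]
  claw: [0, 0, 0, 0, 0, 0, 0, 0, 0, 0]

```text
time_s: 30.6
eef_pos: [0.4559, -0.2206, 0.2667]
ee_rot: [3.141, -0.0, 3.141]
contact_force: [-0.6, -0.6, -0.7]
opening: 0.094
```

```bash
python3 - <<'E'
from h import *
f=grab('wrist','w12.png'); import pickle
pickle.dump({k:f[k] for k in ('fx','fy','cx','cy','k1','T')},open('f12.pkl','wb'))
print(r.read_state()['eef_pos']); u,v=proj(f,[[.606,-.22,.04]])[0]; print(u,v)
x0,y0=int(u)-100,int(v)-75; print(x0,y0)
cv2.imwrite('pics/w12c.png',cv2.resize(f['frame'][y0:y0+150,x0:x0+200],(800,600),interpolation=2))
E
```

```text
[ 0.45603362 -0.22020708  0.26682602]
320.95588125058 329.02194819157694
220 254
```

View pics/w12c.png

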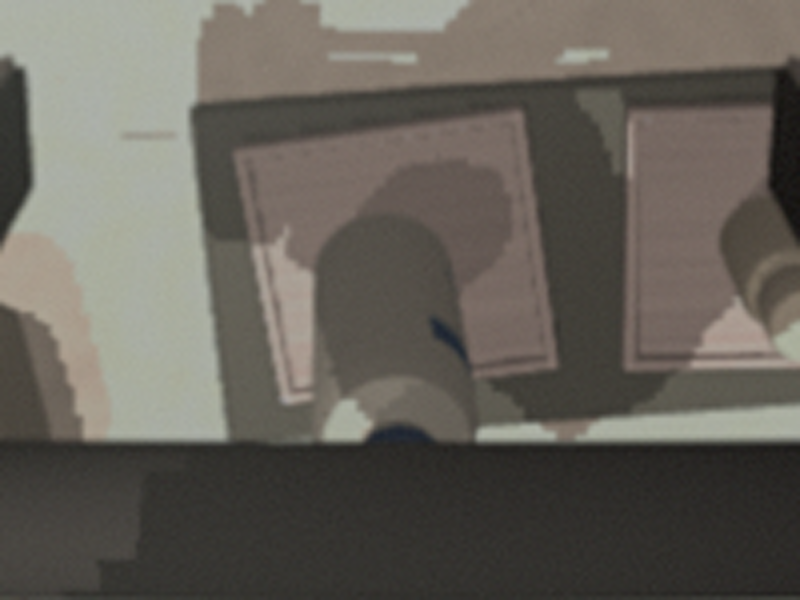

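Cup crop: dish 1 corners are (245,175), (537,157), (550,420), (270,437), and the rim spans x 274–502 and y 218–457. Spray crop: dish 4 corners are (235,150), (522,110), (556,368), (288,405), and the near edge of the foot is at about (382,213).

```bash
python3 - <<'E'
from h import *
import pickle
def P(f,o,u,v,z): return onz(f,o[0]+u/4-.4,o[1]+v/4-.4,z)[:2]
f=pickle.load(open('f11.pkl','rb')); o=(222,232)
C=[P(f,o,*p,.015) for p in [(245,175),(537,157),(550,420),(270,437)]]; d=np.mean(C,0)
print([np.linalg.norm(C[i]-C[i-1]).round(4) for i in range(4)])
L,Rr,T,B=[P(f,o,*p,.054) for p in [(274,345),(502,345),(388,218),(388,457)]]
c=np.array([(T[0]+B[0])/2,(L[1]+Rr[1])/2]); print('dish1',d,'cup',c,'diam',Rr-L,B-T,'off',c-d)
f=pickle.load(open('f12.pkl','rb')); o=(220,254)
C=[P(f,o,*p,.015) for p in [(235,150),(522,110),(556,368),(288,405)]]; d=np.mean(C,0)
print([np.linalg.norm(C[i]-C[i-1]).round(4) for i in range(4)])
n=P(f,o,382,213,.012); print('dish4',d,'spray',n+[.022,0],n+[.022,0]-d, P(f,o,447,260,.012)-P(f,o,315,260,.012))
E
```

```text
[np.float64(0.0892), np.float64(0.0883), np.float64(0.089), np.float64(0.0891)]
dish1 [0.59004349 0.10951559] cup [0.58354315 0.10580125] diam [4.47105778e-05 6.47580863e-02] [ 0.07478285 -0.0001557 ] off [-0.00650034 -0.00371434]
[np.float64(0.0899), np.float64(0.0885), np.float64(0.0894), np.float64(0.087)]
dish4 [ 0.6059541 -0.2215339] spray [ 0.6126731  -0.22721265] [ 0.00671899 -0.00567875] [2.18214744e-05 4.15177297e-02]
```

```bash
python3 -c "
from bench import r
print(r.finish_job())"
```

```text
the job is handed in; nothing more can be done
None
```

I laid out the set along the row and handed the job in at about 31 s: cup on dish 1 beside the sharps box, clamp on dish 2, small bottle on dish 3 and spray on dish 4 beside the white box. The gripper was clear of everything at hand-in, and no verdict was reported.

In the last pictures all four stood or lay as they did at the start, on their dish floors. Offsets from dish centre against the 15 mm limit:

| Thing | Dish | Measured offset |
|---|---|---|
| Cup | 1 | 4–8 mm (4 mm by close look, nearer 8 mm by rougher readings) |
| Clamp | 2 | about 3 mm |
| Bottle | 3 | about 1 mm |
| Spray | 4 | 5–9 mm |

- **Cup:** I set it about 4 mm towards dish 2 on purpose, to keep the gripper clear of the sharps box lid.
- **Spray:** the two checks disagreed on direction. The top view put its head about 5 mm left; the wrist view put its foot about 6 mm right and 7 mm far. It looked upright in the scene view. I put the disagreement down to camera calibration and did not move it.

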